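# Dial open the carver's lockbox

## Robot

A 6-joint arm with a two-finger parallel gripper is mounted at the origin on the work surface. World frame = base frame: x ahead of the robot, y to its left, z up, the work surface at z = 0. Lengths are in m, angles in rad, forces in N, time in s.
With the tool pointing down it reaches from about 0.325 to 0.9 m from the base axis. Payload 6.1 kg.
Tool frame: the origin (TCP) lies midway between the tips of the shut fingers; the grasp point (between the pads) lies 19 mm behind it; x points along the fingers, y is the direction in which the jaws open and shut, and the axes are right-handed (so a half turn about x gives the same grasp; the last joint's range is limited). The gripper opens to 85 mm and grips with 20 to 120 N. Pads are 22 mm wide; open, the fingers measure 114 mm over their backs; the gripper's body (76 mm by 85 mm) begins 54 mm behind the grasp point. The pads swing forward as they close: fully open they stand 13 mm farther back than shut.
Start: joints at [-1.354, 0.22, 1.526, -0, 1.395, -0.126], TCP at [0.21, -0.589, 0.231] pointing down, gripper open.
Joint ranges: [-2.98, 2.98], [-0.91, 2.08], [0.09, 2.57], [-1.24, 4.39], [0.2, 2.65], [-2.68, 2.68]. Speed limits (rad/s): [2.57, 2.57, 3.01, 3.14, 3.14, 3.14].

## Interface

Orientations are given as [roll, pitch, yaw] about the fixed x, y, z axes, in that order (R = Rz(yaw) Ry(pitch) Rx(roll)).
In Python, from plant import movep, move_l, set_joints, gripper_to, hold, inverse_kinematics, observe, get_image, get_calibration, Unreachable, job_done gives the robot as it stands. Calls block until the motion is done:
- movep(position, orientation): joint-space move of the TCP to a pose.
- move_l(position, feed=0.15, rotation=None, max_force=None): straight line of the TCP; rotation=None keeps the orientation; feed is the mean speed in m/s. With max_force (N) it stops when the force on the tool has changed by that much, and returns True; else False.
- set_joints(angles): joint-space move.
- gripper_to(opening, f_grip=None): finger opening in m; f_grip is the grip in N (None keeps the last); returns when the fingers have stopped.
- hold(seconds).
- inverse_kinematics(position, orientation): joint angles nearest the present ones, or None.
- observe(): the state.
- get_image(name): name is "scene" or "top" or "wrist"; returns (picture, depth): 480x640x3 uint8, red, green, blue; 480x640 float32, m along the optical axis (not along the pixel's ray), 0 where there is no reading.
- get_calibration(name): a dict with "intrinsics" (3x3 intrinsics, pixels), "world_from_camera" (4x4, takes a point from camera to world coordinates). Camera axes: x right, y down, z forward; pixel columns grow to the right and rows downward; lengths in m; the calibration is good to about 2 mm. A picture is of the moment at which its call begins: read the wrist's pose just before it. get_calibration takes no time and is no camera call; for the wrist camera it gives the pose at the moment of the call.
A pose or a line that the arm cannot do raises Unreachable and nothing moves.
- job_done(): hands the job in, once; it reports no verdict.
The state is a dict: "time_s": time; "q": joint angles; "joint_velocities": joint speeds; "joint_torque": joint torques, N m; "eef_pos": TCP position; "tcp_rot": TCP orientation; "ft_force": force on the tool from outside, world axes, zero at the start; "torque": the same for the moment, N m; "opening": finger opening in m.
Only numpy, scipy, OpenCV 4.12 (cv2) and the standard library are available. Lean on these libraries where they do the work, as an engineer would, in place of code of your own. Each camera call takes 0.05 s, during which the arm holds its last target. There are 200 camera calls.

## Task

Open the lockbox on the carving bench; its combination is 12 - 7. Turn the dial left (counterclockwise), past 12 once, and stop on 12 the second time it comes to the index; turn right, past 7 once, and stop on 7 the second time; then turn left again, gently, only until the dial stops of itself, never forcing it. Then raise the lid by its handle until it stands at least half open (45 degrees), let go of it, and leave the other things on the bench where they are.

Things in the scene. Friction and masses are not known exactly. Their poses are not given: they have to be found in the camera images.
- lockbox: Flat steel lockbox, screwed down to the bench: 210 (x) by 280 (y) by 100 mm, plus a lid 7 mm thick hinged along its far (+x) upper edge. Origin: centre of the underside, on the bench; x from the front (handle side) to the hinge side, z up. A sprung bolt under the lid holds it at the front rim until the lock is open.
- dial: Dial, turns about vertical z. Origin on its axis, 107 mm above the bench, 20 mm to the hinge side of the box's centre. Black disc 84 mm across, face 10 mm above the origin, 20 equal marks, no figures: 0 is its +x, numbers rise clockwise, longer marks at 0, 5, 10, 15. Number at the index = angle of dial x minus angle of lockbox x (counterclockwise +) / 18 deg, mod 20: left raises it.
- knob_point (a point): Point of the dial's bar knob, 33 mm from the axis, at mark 0 (dark line on top). The bar is 13 mm thick and runs from 30 mm behind the axis to this point, 10 to 34 mm above the dial's origin. Pinch it, or wind it round and round with closed fingers that circle the axis at 25 to 35 mm, pushing on the bar's side; nothing else stands within 75 mm of the axis.
- knob_top (a point): Middle of the knob's top. How the lock acts: the dial takes 1 to 7 N at the bar, more as each of two inner wheels is picked up, and stays where left. A wheel follows only after nearly a full turn, only in the direction of turning, and takes its number within half a division. Overshot the first number: go round once more the same way. Overshot the second: begin anew.
- dial_index (a point): The fixed index the dial is read against: dark line and point on the round plate, at the hinge (+x) side, 50 mm from the dial's axis, on the lid. When both numbers are set, the last turn left comes dead against a stop after 50 to 150 degrees, where exactly is not known; the bolt has then drawn itself back. More than 25 N on the dial strains the lock.
- handle_mid (a point): Middle of the lid's handle: round steel bar 12 mm thick, 100 mm long along the box's y, on two end posts, its middle line 139 mm above the bench and 32 mm above the lid; 85 mm in front of the dial's axis, 170 mm in front of the hinge line. Pinch it from above across the bar; the bar can turn between the fingers as the lid rises.
- lid (a joint): Opening angle of the lid, rad: 0 shut, at most 1.4. The hinge line runs along the box's y, 105 mm behind the box's centre, 100 mm above the bench. The hinge is stiff: the lid stays at any angle; raising it takes about 10 N at the handle.
- gouge_a: Bystander, to be left alone: carving gouge lying on the left of the box, 200 mm long, 25 mm high. Origin: centre of its underside.
- gouge_b: Bystander, to be left alone: carving gouge lying on the right of the box, 185 mm long, 25 mm high. Origin: centre of its underside.
- gouge_c: Bystander, to be left alone: carving gouge lying across in front of the box, 210 mm long, 25 mm high. Origin: centre of its underside.
- mould_two: Bystander, to be left alone: wooden cake mould with two flower hollows, 190 x 85 x 28 mm, left of the box. Origin: centre of its underside.
- mould_grip: Bystander, to be left alone: wooden cake mould with three hollows and a grip, 260 x 55 x 35 mm, right of the box. Origin: centre of its underside.
- blank: Bystander, to be left alone: wood blank 160 x 60 x 40 mm, far left. Origin: centre of its underside.
- mallet: Bystander, to be left alone: round carver's mallet standing on its head, 72 mm across, 220 mm high, far left. Origin: centre of its underside.
- brush_pot: Bystander, to be left alone: terracotta pot 72 mm across, 90 mm high, far right. Origin: centre of its underside.

How it is judged:
At the end, for the whole second after the job is handed in: The lid stands open by at least 0.75 rad (43 degrees) and at rest. It can rise only when the combination has drawn the bolt back (value of joint lid above 0.75 rad and velocity of joint lid between -0.05 and 0.05 rad/s); the robot touches nothing.
It fails at once if the dial was forced (more than 25 N on it) (contact force between any of the fingers, the arm and dial above 25 N).
It fails at once if another thing on the bench was moved by more than 30 mm (distance of any of gouge_a, gouge_b, gouge_c, mould_two, mould_grip, blank, mallet, brush_pot from where it was at the start of the episode above 0.03 m).
It also fails if it takes over 72 s, if anything falls off the work surface, if the arm or the gripper's body presses on something with over 40 N, if the wrist force passes 120 N, or if a joint passes its speed limit or range.

## Working session

There is one attempt and no reset: what is moved stays moved. The work goes in short steps, each a Python script; the robot and the scene stay as the last script left them, time stands still between calls to the robot, and variables do not carry over. Pictures are saved under pics/ and viewed, about 8 in all and at most 12, crops included, and the job is handed in when it is done.

```bash
ls; mkdir -p pics; python3 - <<'E'
from plant import *
import cv2
for n in("scene","top"):
    p,d=get_image(n); cv2.imwrite(f"pics/{n}.png",p[:,:,::-1]); c=get_calibration(n); print(n,c["intrinsics"],c["world_from_camera"])
    import numpy as np; np.savez(f"{n}.npz",p=p,d=d,K=c["intrinsics"],T=c["world_from_camera"])
print(observe())
E
```

```text
pics
scene [[614.52871782   0.         323.78624279]
 [  0.         614.52871782 238.36069549]
 [  0.           0.           1.        ]] [[ 0.0457501   0.86109784 -0.50637678  1.5141252 ]
 [ 0.99894969 -0.03814778  0.02538244 -0.06022463]
 [ 0.00253961 -0.50700617 -0.86193868  1.74267142]
 [ 0.          0.          0.          1.        ]]
top [[483.36625401   0.         317.87732802]
 [  0.         483.36625401 242.41834526]
 [  0.           0.           1.        ]] [[ 0.02890348 -0.99659347  0.07724014  0.44922539]
 [-0.99952685 -0.02800223  0.01272605 -0.02138162]
 [-0.01051981 -0.07757142 -0.9969313   1.41133654]
 [ 0.          0.          0.          1.        ]]
{'time_s': 0.1, 'q': array([-1.35409263e+00,  2.21137268e-01,  1.52748650e+00,  3.59297694e-05,
        1.39470212e+00, -1.26128167e-01]), 'joint_velocities': array([ 2.18369487e-04, -1.33372716e-03, -2.09568797e-03, -2.33030545e-05,
       -2.92429611e-04,  4.26604202e-04]), 'joint_torque': array([-4.05820647e-04, -4.98250294e+01, -3.90545690e+01, -1.79204285e-04,
        5.76330713e-03,  1.18025380e-05]), 'eef_pos': array([ 0.20997184, -0.58810365,  0.23032023]), 'tcp_rot': array([-1.71732468,  1.56906273,  1.76709352]), 'ft_force': array([0.19477915, 0.28862558, 0.5048498 ]), 'torque': array([-0.02950724,  0.02621451,  0.00340435]), 'opening': 0.08533302557088032}
```

View pics/top.png

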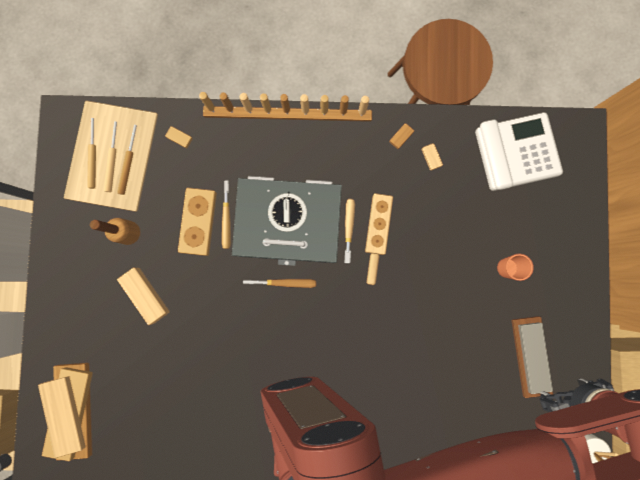

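View pics/scene.png

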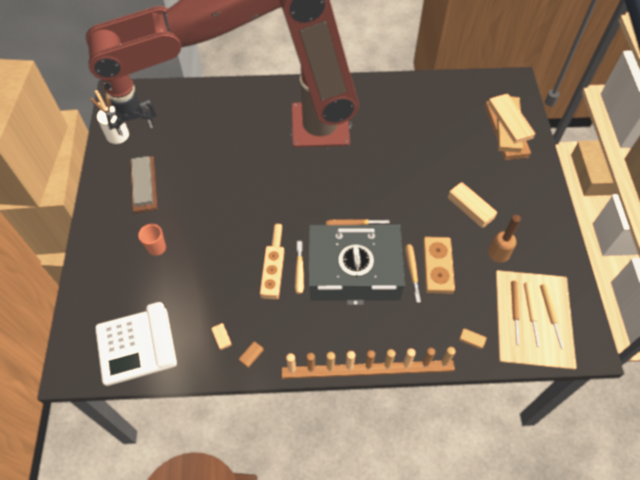

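```bash
cat > h.py <<'E'
import numpy as np, cv2
from plant import *
def ray(K,T,uv,z):
    uv=np.atleast_2d(uv).astype(float)
    d=np.c_[(uv-K[:2,2])/[K[0,0],K[1,1]],np.ones(len(uv))]@T[:3,:3].T
    return T[:3,3]+d*((z-T[2,3])/d[:,2])[:,None]
def shot(n,name):
    c=get_calibration(n);p,d=get_image(n);cv2.imwrite(f"pics/{name}.png",p[:,:,::-1])
    return p,d,c["intrinsics"],c["world_from_camera"]
E
python3 - <<'E'
from h import *
f=np.load("top.npz");K,T=f["K"],f["T"]
print(ray(K,T,[[287.5,212]],.117),ray(K,T,[[264,242],[306,244.5]],.139))
c=ray(K,T,[[287.5,212]],.117)[0]
movep([c[0]-.09,c[1],.33],[0,np.pi/2,0])
o=observe();print(o["time_s"],o["q"],o["eef_pos"])
p,d,K,T=shot("wrist","w1");np.savez("w1.npz",p=p,d=d,K=K,T=T);print(T,K)
E
```

```text
[[0.62957753 0.07954472 0.117     ]] [[0.54491149 0.13727562 0.139     ]
 [0.54141238 0.02604793 0.139     ]]
2.7583 [ 4.64943349e-04 -1.75050747e-02  1.60023444e+00 -2.69260850e-04
  1.55916352e+00 -1.56885586e+00] [0.5396942  0.07876104 0.32980513]
[[ 2.08358198e-03  9.50145283e-01  3.11800577e-01  4.59471077e-01]
 [ 9.99997580e-01 -1.75961011e-03 -1.32036860e-03  7.80555873e-02]
 [-7.05894547e-04  3.11802573e-01 -9.50146650e-01  4.71245559e-01]
 [ 0.00000000e+00  0.00000000e+00  0.00000000e+00  1.00000000e+00]] [[362.21398314   0.         318.03434525]
 [  0.         362.21398314 238.86317803]
 [  0.           0.           1.        ]]
```

View pics/w1.png

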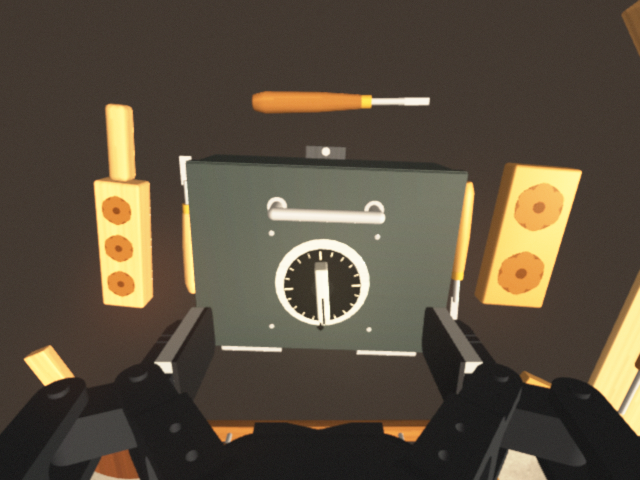

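```bash
cat >> h.py <<'E'
def dial(p,K,T,axis=None):
    """ring centre (x,y) at lid height, and bar direction (mod pi) from the white blob inside the black disc"""
    g=(p.min(2)>130).astype(np.uint8)
    uv=np.argwhere(g)[:,::-1].astype(float)
    if axis is None:
        cs,_=cv2.findContours(g,cv2.RETR_CCOMP,cv2.CHAIN_APPROX_NONE)
        best=max((c for c in cs if len(c)>30 and min(cv2.minAreaRect(c)[1])>.8*max(cv2.minAreaRect(c)[1])),key=cv2.contourArea)
        e=cv2.fitEllipse(best);axis=ray(K,T,[e[0]],.108)[0,:2]
        print("ellipse",e)
    P=ray(K,T,uv,.141)[:,:2];r=np.linalg.norm(P-axis,axis=1)
    m=np.zeros(g.shape,np.uint8);s=uv[r<.033].astype(int);m[s[:,1],s[:,0]]=1
    n,l,st,_=cv2.connectedComponentsWithStats(m)
    k=1+np.argmax(st[1:,4]);B=ray(K,T,np.argwhere(l==k)[:,::-1],.141)[:,:2]
    vx,vy,x0,y0=cv2.fitLine(B.astype(np.float32),cv2.DIST_L2,0,.001,.001).ravel()
    return axis,np.degrees(np.arctan2(vy,vx)),(x0,y0),len(B)
E
python3 - <<'E'
from h import *
f=np.load("w1.npz");p,K,T=f["p"],f["K"],f["T"]
print(dial(p,K,T))
print("index",ray(K,T,[[320.5,326]],.108),"bar ends",ray(K,T,[[321,263],[324,322]],.141))
print("handle",ray(K,T,[[271,215],[383,217]],.142),"hinges",ray(K,T,[[222,349],[281,349.5],[357,352],[416,353.5]],.107))
cv2.imwrite("pics/w1c.png",cv2.resize(p[225:340,260:385,::-1],None,fx=6,fy=5,interpolation=cv2.INTER_CUBIC))
E
```

```text
ellipse ((321.9609375, 281.68035888671875), (86.12449645996094, 94.50398254394531), 87.75553894042969)
(array([0.62816419, 0.0817593 ]), np.float32(2.5678787), (np.float32(0.6327365), np.float32(0.0820698)), 834)
index [[0.68377041 0.08015729 0.108     ]] bar ends [[0.59277122 0.08045412 0.141     ]
 [0.65865616 0.0835982  0.141     ]]
handle [[0.54391407 0.03359865 0.142     ]
 [0.54604637 0.13857877 0.142     ]] hinges [[ 0.71510273 -0.03566534  0.107     ]
 [ 0.71590053  0.03369773  0.107     ]
 [ 0.71949069  0.12320281  0.107     ]
 [ 0.72167782  0.19292728  0.107     ]]
```

View pics/w1c.png

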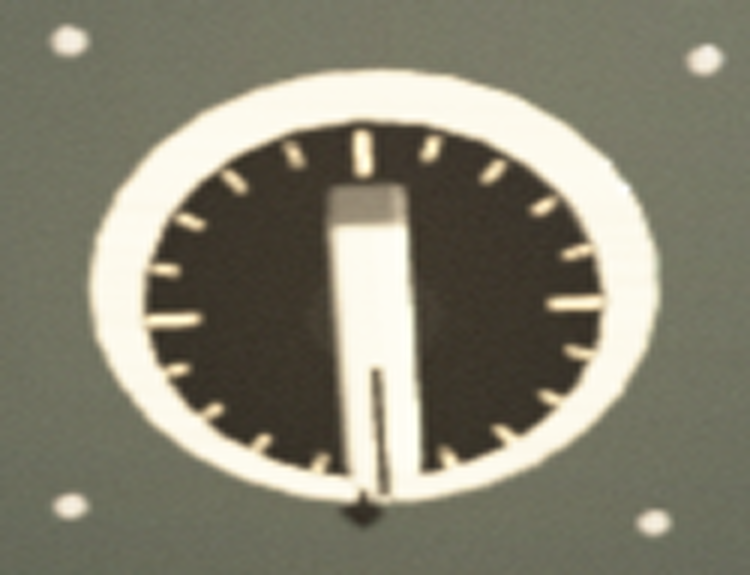

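```bash
cat >> h.py <<'E'
AX=np.array([.629,.0815]);YAW=-1.6;DOWN=[0,np.pi/2,0]
pt=lambda a,z=.124,r=.030:[AX[0]+r*np.cos(np.radians(a)),AX[1]+r*np.sin(np.radians(a)),z]
def wind(a0,a1,feed=.08,step=30,mf=15):
    """circle from world angle a0 to a1 (deg); returns the angle reached and whether force stopped it"""
    n=max(1,int(np.ceil(abs(a1-a0)/step)));pk=0
    for a in np.linspace(a0,a1,n+1)[1:]:
        s=move_l(pt(a),feed=feed,max_force=mf);o=observe();pk=max(pk,np.linalg.norm(o["ft_force"]))
        if s: break
    e=o["eef_pos"][:2]-AX
    print("wind",a,"stopped",s,"peak",round(pk,1),"finger at",np.degrees(np.arctan2(e[1],e[0])).round(1),"t",o["time_s"]);return a,s
def look(name):
    move_l([AX[0]-.09,AX[1],.30],feed=.3)
    p,d,K,T=shot("wrist",name);r=dial(p,K,T,AX);print("rel angle mod 180:",(r[1]-YAW)%180,r);return p
E
python3 - <<'E'
from h import *
gripper_to(0.0,20)
movep(pt(-87,.20),DOWN);print(observe()["time_s"],observe()["ft_force"])
print(move_l(pt(-87),feed=.12,max_force=10),observe()["eef_pos"],observe()["ft_force"])
a,s=wind(-87,-27)
print(observe()["ft_force"])
if not s: wind(a,180)
E
```

```text
4.2583 [0.40847766 0.25578777 0.4057999 ]
False [0.63126268 0.05161641 0.12521751] [ 0.86308544  0.90516515 -0.12102284]
wind -27.0 stopped False peak 1.4 finger at -26.4 t 5.725
[ 0.08107365 -0.01232295 -0.57148188]
wind 180.0 stopped False peak 1.4 finger at -178.6 t 8.1167
```

```bash
python3 - <<'E'
from h import *
a,s=wind(180,490)
move_l(pt(a-15),feed=.08);move_l(pt(a-15,.16),feed=.2)
p=look("w2");print(observe()["time_s"])
cv2.imwrite("pics/w2c.png",cv2.resize(p[150:480,150:490,::-1],None,fx=1.7,fy=1.7))
E
```

```text
wind 490.0 stopped False peak 3.7 finger at 131.4 t 11.7833
rel angle mod 180: 110.04492 (array([0.629 , 0.0815]), np.float32(-71.55508), (np.float32(0.601954), np.float32(0.08452838)), 111)
13.1083
```

View pics/w2c.png

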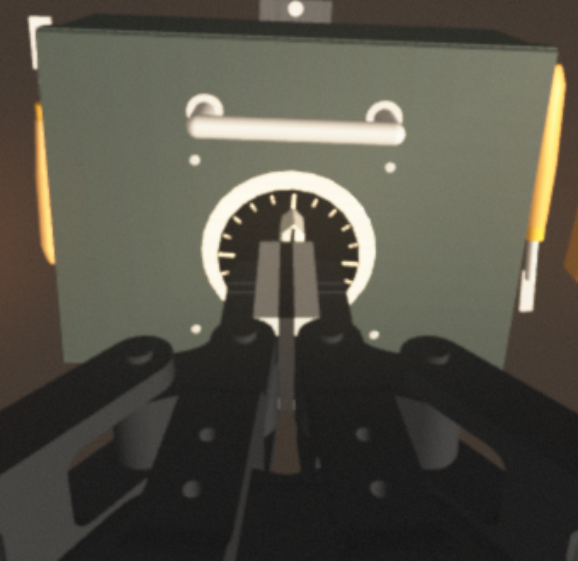

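```bash
sed -i 's/AX\[0\]-.09,AX\[1\],.30\]/AX[0]-.16,AX[1],.28]/' h.py; python3 - <<'E'
from h import *
p=look("w3");print(observe()["time_s"])
c=get_calibration("wrist");np.savez("w3.npz",p=p,K=c["intrinsics"],T=c["world_from_camera"])
cv2.imwrite("pics/w3c.png",cv2.resize(p[200:480,180:460,::-1],None,fx=2.1,fy=2.1))
E
```

```text
rel angle mod 180: 0.47559297 (array([0.629 , 0.0815]), np.float32(-1.124407), (np.float32(0.6430447), np.float32(0.08053762)), 337)
13.55
```

View pics/w3c.png

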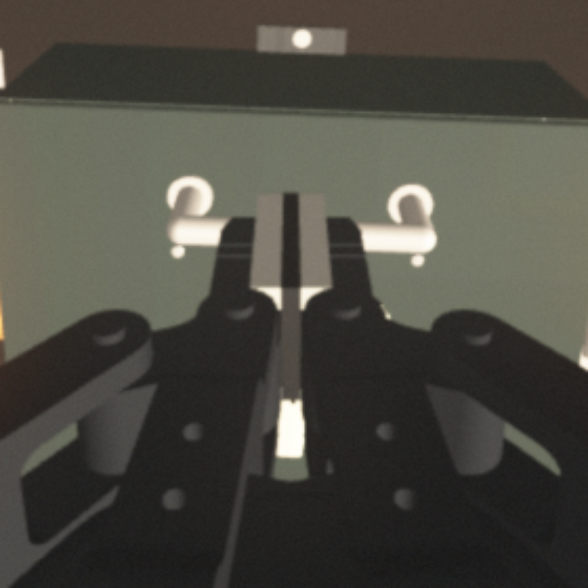

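```bash
sed -i 's/AX\[0\]-.16,AX\[1\],.28\]/AX[0]+.05,AX[1],.27]/' h.py; python3 - <<'E'
from h import *
p=look("w4");print(observe()["time_s"])
c=get_calibration("wrist");np.savez("w4.npz",p=p,K=c["intrinsics"],T=c["world_from_camera"])
print(dial(p,c["intrinsics"],c["world_from_camera"]))
cv2.imwrite("pics/w4c.png",cv2.resize(p[20:300,180:460,::-1],None,fx=2.1,fy=2.1))
E
```

```text
rel angle mod 180: 176.97958 (array([0.629 , 0.0815]), np.float32(-4.6204095), (np.float32(0.6298192), np.float32(0.082121275)), 1327)
14.45
ellipse ((319.6246337890625, 157.4888153076172), (126.39457702636719, 127.83091735839844), 3.9126577377319336)
(array([0.62730944, 0.08187606]), np.float32(-4.5653663), (np.float32(0.6293661), np.float32(0.082232766)), 1327)
```

View pics/w4c.png

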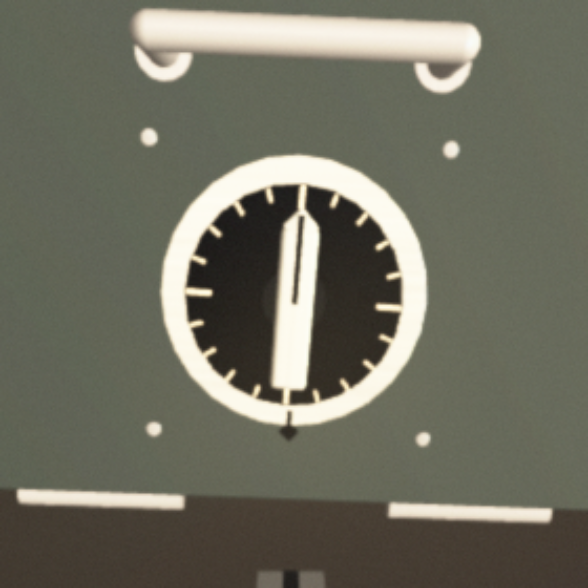

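```bash
python3 - <<'E'
from h import *
f=np.load("w4.npz");K,T=f["K"],f["T"]
px=lambda L:np.array(L)/2.1+[180,20]
for nm,L,z in [("hinge",[[17,495],[552,515]],.107),("handle",[[135,25],[478,42]],.139),("screws1",[[149,137],[451,149]],.107),("screws2",[[154,429],[423,439]],.107)]:
    P=ray(K,T,px(L),z);v=P[1]-P[0];print(nm,np.degrees(np.arctan2(-v[0],v[1])),P.mean(0))
P=ray(K,T,px([[288,428]]),.108)[0,:2];
for A in ([.6273,.0819],AX): v=P-A;print("index",np.degrees(np.arctan2(v[1],v[0])))
movep(pt(470,.16),DOWN);move_l(pt(470),feed=.12,max_force=10)
a,s=wind(470,518,step=24)
move_l(pt(a-15),feed=.08);move_l(pt(a-15,.16),feed=.2)
look("w5");print(observe()["time_s"])
E
```

```text
hinge -2.3150506228646255 [0.71839071 0.07870562 0.107     ]
handle -2.55549437318842 [0.54476855 0.08607923 0.139     ]
screws1 -2.1367994002226363 [0.57452213 0.08446919 0.107     ]
screws2 -2.2358473842946127 [0.68666559 0.08008569 0.107     ]
index -2.1599122053922826
index -1.8090694711079294
wind 518.0 stopped False peak 4.1 finger at 157.4 t 16.0917
rel angle mod 180: 24.725803 (array([0.629 , 0.0815]), np.float32(23.125803), (np.float32(0.6297869), np.float32(0.082132675)), 1368)
17.325
```

```bash
sed -i 's/YAW=-1.6/YAW=-2.2/' h.py; python3 - <<'E'
from h import *
movep(pt(500,.16),DOWN);move_l(pt(500),feed=.12,max_force=10)
a,s=wind(500,528.5,step=15,feed=.05)
move_l(pt(a-15),feed=.08);move_l(pt(a-15,.16),feed=.2)
p=look("w6");print(observe()["time_s"])
cv2.imwrite("pics/w6c.png",cv2.resize(p[20:300,180:460,::-1],None,fx=2.1,fy=2.1))
E
```

```text
wind 528.5 stopped False peak 4.2 finger at 167.8 t 18.9667
rel angle mod 180: 34.20335 (array([0.629 , 0.0815]), np.float32(32.00335), (np.float32(0.6297539), np.float32(0.08219165)), 1391)
20.2
```

View pics/w6c.png

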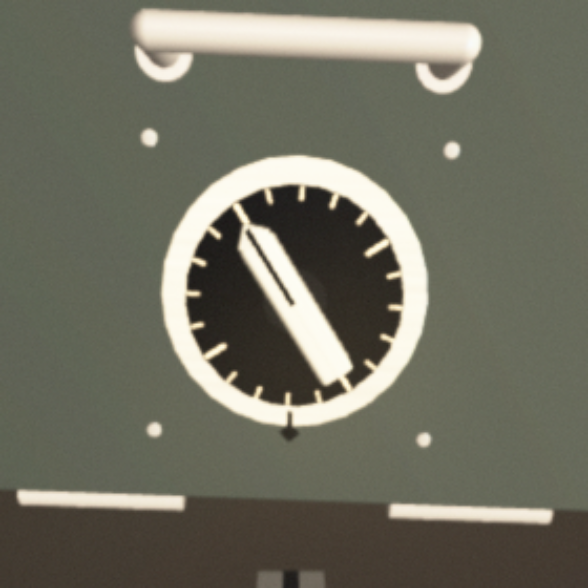

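```bash
python3 - <<'E'
from h import *
movep(pt(652,.16),DOWN);print(move_l(pt(652),feed=.12,max_force=10))
a,s=wind(652,200)
move_l(pt(a+15),feed=.08);move_l(pt(a+15,.16),feed=.2)
p=look("w7");print(observe()["time_s"])
E
```

```text
False
wind 200.0 stopped False peak 3.1 finger at -161.0 t 26.5333
rel angle mod 180: 160.24432 (array([0.629 , 0.0815]), np.float32(-21.955671), (np.float32(0.6300172), np.float32(0.0820431)), 1339)
27.7667
```

```bash
python3 - <<'E'
from h import *
def go(a0,a1,n):
    movep(pt(a0,.16),DOWN);move_l(pt(a0),feed=.12,max_force=10)
    a,s=wind(a0,a1,step=15,feed=.05)
    move_l(pt(a+15),feed=.08);move_l(pt(a+15,.16),feed=.2)
    p=look(n);print(observe()["time_s"]);return p
go(218,176,"w8")
E
```

```text
wind 176.0 stopped False peak 2.7 finger at 174.8 t 29.7083
rel angle mod 180: 140.42924 (array([0.629 , 0.0815]), np.float32(-41.770752), (np.float32(0.6301323), np.float32(0.081939735)), 1365)
30.9417
```

```bash
python3 - <<'E'
from h import *
a0,a1=195,160
movep(pt(a0,.16),DOWN);move_l(pt(a0),feed=.12,max_force=10)
a,s=wind(a0,a1,step=12,feed=.05)
move_l(pt(a+15),feed=.08);move_l(pt(a+15,.16),feed=.2)
p=look("w9");print(observe()["time_s"])
cv2.imwrite("pics/w9c.png",cv2.resize(p[20:300,180:460,::-1],None,fx=2.1,fy=2.1))
E
```

```text
wind 160.0 stopped False peak 2.8 finger at 160.4 t 32.8167
rel angle mod 180: 128.92455 (array([0.629 , 0.0815]), np.float32(-53.27545), (np.float32(0.6302303), np.float32(0.081697404)), 1367)
34.05
```

View pics/w9c.png

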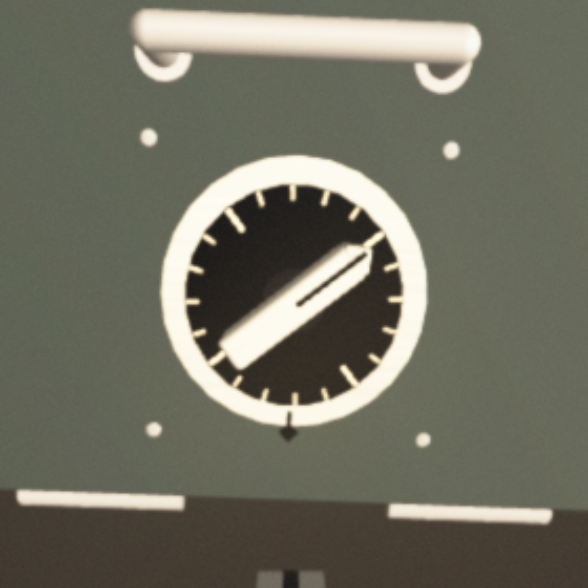

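```bash
python3 - <<'E'
from h import *
a=227
movep(pt(a,.16),DOWN);print(move_l(pt(a),feed=.12,max_force=10))
f0=observe()["ft_force"];s=False
while a<450 and not s:
    a+=10;s=move_l(pt(a),feed=.04 if a<260 else .025,max_force=7);f=observe()["ft_force"]-f0
    if a>250: print(a,s,f.round(1))
    s=s or np.linalg.norm(f)>9
e=observe()["eef_pos"][:2]-AX;b=np.degrees(np.arctan2(e[1],e[0]))%360;print("finger",b)
move_l(pt(b-20),feed=.08);move_l(pt(b-20,.16),feed=.2)
p=look("w10");print(observe()["time_s"])
E
```

```text
False
257 False [ 0.4 -1.8 -0.3]
267 False [ 0.2 -0.9 -0.2]
277 False [-5.  -1.5  0.7]
287 False [-4.4 -1.9 -0.4]
297 False [ 0.8 -0.6  0.2]
307 False [ 0.  -0.  -0.3]
317 False [-2.  -2.4  0. ]
327 False [ 1.3 -1.1  0.7]
337 False [-0.8 -1.1 -0.2]
347 False [ 0.5 -0.8 -0.6]
357 False [ 0.2 -0.1 -0.5]
367 False [ 0.3  0.1 -0.1]
377 True [ 1.8 -4.3  1.8]
finger 12.479861111211031
rel angle mod 180: 53.378372 (array([0.629 , 0.0815]), np.float32(51.17837), (np.float32(0.62977237), np.float32(0.08233138)), 1421)
41.3667
```

```bash
cat > lift.py <<'E'
from h import *
from scipy.spatial.transform import Rotation as R
y=np.radians(-2.2);bx=np.array([np.cos(y),np.sin(y),0]);by=np.array([-np.sin(y),np.cos(y),0]);ez=np.array([0,0,1.])
H=np.array([.5448,.0861,.139])+.170*bx-.039*ez
R0=R.from_euler('xyz',[0,np.pi/2,y-np.pi/2])
def pose(th,k=.7,back=.018):
    b=H+(-.170*np.cos(th)+.039*np.sin(th))*bx+(.170*np.sin(th)+.039*np.cos(th))*ez
    r=R.from_rotvec(by*k*th)*R0
    return b+back*r.apply([1,0,0]),r.as_euler('xyz')
E
python3 - <<'E'
from lift import *
for yy in(-1,1):
    import lift; lift.R0=R.from_euler('xyz',[0,np.pi/2,y+yy*np.pi/2])
    for k in (.7,.4):
        print(yy,k,[inverse_kinematics(*map(list,pose(t,k))) is not None for t in(0,.5,1.0)], inverse_kinematics(*map(list,pose(1.,k,-.06))) is not None, inverse_kinematics(*map(list,pose(0,k))))
print(observe()["q"])
E
```

```text
-1 0.7 [True, True, True] True [0.01375201 0.15283312 1.82096995 0.         1.16778958 0.05214925]
-1 0.4 [True, True, True] True [0.01375201 0.15283312 1.82096995 0.         1.16778958 0.05214925]
1 0.7 [False, False, False] False None
1 0.4 [False, False, False] False None
[ 0.00575788  0.34257071  1.30959727 -0.00266962  1.49324798 -1.56459642]<sys>:0: UserWarning: Gimbal lock detected. Setting third angle to zero since it is not possible to uniquely determine all angles.
```

```bash
python3 -W ignore - <<'E'
from lift import *
p,r=pose(0)
movep(list(p+[0,0,.09]),list(r));gripper_to(.045)
print("touch",move_l(list(p),feed=.12,max_force=10),observe()["eef_pos"],p)
gripper_to(0,60);o=observe();print("open",o["opening"],o["time_s"],o["ft_force"])
for th in np.arange(.1,1.01,.1):
    q,r=pose(th);s=move_l(list(q),feed=.07,rotation=list(r),max_force=30);o=observe()
    print(round(th,1),s,o["ft_force"].round(1),round(o["opening"],4),o["time_s"],(o["eef_pos"]-q).round(3))
    if s: break
E
```

```text
touch False [0.54547716 0.08611161 0.12182198] [0.5448 0.0861 0.121 ]
open 0.009829710209630568 44.6083 [1.12576881 0.21897219 4.18193511]
0.1 False [ 3.4  0.7 -1. ] 0.01 45.0 [ 0. -0. -0.]
0.2 False [ 4.7 -0.4 -4.7] 0.0096 45.3917 [ 0.     0.    -0.001]
0.3 False [ 5.5  0.5 -7.7] 0.0098 45.7833 [-0.     0.    -0.001]
0.4 False [ 2.8 -0.  -9.2] 0.0098 46.175 [-0.001 -0.    -0.001]
0.5 False [ 1.   0.3 -7. ] 0.0101 46.5667 [-0.  0. -0.]
0.6 False [-2.5  0.4 -7.1] 0.0101 46.9583 [-0.001 -0.    -0.   ]
0.7 False [-3.5 -0.4 -4.8] 0.0094 47.35 [-0.  0.  0.]
0.8 False [-5.  -1.  -3.8] 0.0099 47.7417 [-0.    -0.     0.001]
0.9 False [-5.7 -0.6 -3.1] 0.0097 48.1333 [-0.001 -0.     0.001]
1.0 False [-6.6 -0.4 -1.1] 0.0098 48.525 [-0.    -0.     0.001]
```

```bash
python3 -W ignore - <<'E'
from lift import *
gripper_to(.026)
q,r=pose(1.0,.7,-.07);print(move_l(list(q),feed=.12,max_force=15))
move_l([q[0]-.12,q[1],q[2]+.12],feed=.25);hold(.3)
o=observe();print(o["time_s"],o["ft_force"],o["eef_pos"])
p,d,K,T=shot("scene","end");cv2.imwrite("pics/endc.png",cv2.resize(p[180:330,220:480,::-1],None,fx=3,fy=3))
# lid angle from depth: points on the box's mid strip
v,u=np.mgrid[180:330,300:410];z=d[180:330,300:410];m=z>0
P=(np.c_[(u[m]-K[0,2])/K[0,0]*z[m],(v[m]-K[1,2])/K[1,1]*z[m],z[m]])@T[:3,:3].T+T[:3,3]
L=(P-H)@np.c_[bx,by,ez];s=(abs(L[:,1])>.09)&(abs(L[:,1])<.13)&(L[:,2]>.03)&(L[:,2]<.2)&(abs(L[:,0])<.2)
L=L[s];vx,vz,_,_=cv2.fitLine(L[:,[0,2]].astype(np.float32),cv2.DIST_HUBER,0,.001,.001).ravel();print(len(L),"lid angle",np.degrees(np.arctan2(abs(vz),abs(vx))))
E
```

```text
False
51.025 [-0.36422936  0.86726035  1.09406594] [0.58106574 0.0800592  0.43653709]
1606 lid angle 55.76347
```

View pics/endc.png

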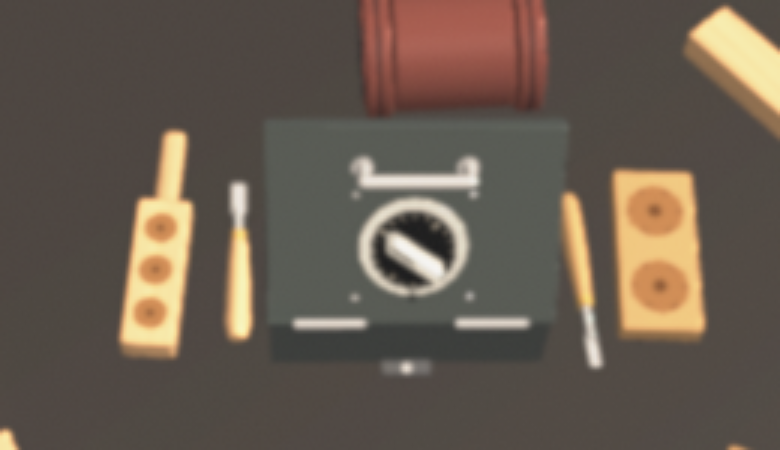

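The lid stands open facing the camera (handle at crop pixel 420,181, dial at 413,246). The neighbouring gouges and moulds are where they were.

```bash
python3 -c "
from plant import *
job_done();print(observe()['time_s'])"
```

```text
the job is handed in; nothing more can be done
the job is handed in; nothing more can be done
```

The lockbox is open and the job is handed in, at about 51 s of the 72 s allowed. The lid stood at about 56° by the scene camera's depth reading, against the 45° asked for.

- **Dial:** I wound it with closed fingers.
  - **First number:** left, past 12 once, and stopped at 11.90.
  - **Second number:** right, past 7 once, and stopped at 7.16. Both stops are within half a division.
  - **Last turn:** gently left, about 104°, until the force check stopped it. The wrist force read about 5 N there. The highest I read at any step of the dial work was about 5 N.
- **Lid:** I pinched the handle and raised the lid to 1.0 rad. Wrist forces stayed under about 10 N. I then let go and backed the gripper clear.
- **Last checks:** After letting go, the wrist force was about 1 N, which is its resting level. The gouges and moulds beside the box looked unmoved in the last picture. It didn't show the front gouge, mallet, pot or (fully) the blank, and I didn't measure any bystander's displacement.
- **What disagreed:** The first picture gave the box's yaw as −1.6° and the closer view gave −2.2°; I used −2.2°. Two of the dial views were blocked by the gripper and had to be retaken from another position.

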